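# Open the coffee mill and wind its burrs clear

## Task

The box coffee mill has been washed and its burrs need turning over before it is used again. Swing its front latch clip well out and down so that the sprung cover flips right back, fit the loose crank squarely and fully home on the square spindle in the hopper, then wind it clockwise (seen from above) through at least two full circles. Leave the crank seated on the spindle and the cover open, and do not shift the jar, the mug, the spoon or the canister.

Things in the scene. Friction and masses are not known exactly. Their poses are not given: they have to be found in the camera images.
- mill: Box coffee mill, dark wood with a steel hopper collar, 112 mm square at the foot, 104 mm above, fast on the worktop. Origin: centre of its underside; z up; -x is its front (drawer with round knob, latch clip above it), +x its back with the cover's hinge. Hopper: rim at z = 90 mm, 94 mm square inside, walls 5 mm, floor at 58 mm.
- cover (a joint): Angle of the mill's flat steel cover, hinged along mill y at x = +56 mm, z = 93 mm. 0 is shut (about 0.02 as held by the clip). Once the clip is off it and nothing is in its way, a light spring throws it up and right back by itself in about 2 s, to 3.3, where it lies just below level behind the mill.
- cover_edge (a point): Middle of the cover's front edge, 111 mm from its hinge line. The cover is 104 mm wide and 6 mm thick; shut, its top face is at mill z = 96 mm.
- clip (a joint): Angle of the dark steel latch clip, which pivots along mill y at x = -58 mm, z = 58 mm. 0 is closed; it grows as the upper end swings outward (mill -x) and down, to 2.4. The cover is free above about 0.25. A light push (under 3 N) moves it and it stays where left, or falls farther beyond about 0.8. Below 0.8 it would obstruct the turning crank.
- clip_tab (a point): On the clip's thumb tab, an upright plate 36 mm wide, 30 mm tall, 5 mm thick; 10 mm below its top, mid-width, mid-thickness, 62 mm from the pivot. Closed: at mill x = -61 mm, z = 120 mm, so the tab stands 34 mm above the shut cover, just in front of its edge. The clip's nose, 30 mm wide, reaches in from it to x = -49 mm at z = 97 to 103 mm.
- spindle_seat (a point): Centre of the top of the spindle's turning disc (48 mm across), on the mill's axis, 64 mm above its underside: the crank's foot rests here when home. From here a 14 mm square shaft rises 20 mm, its last 7 mm tapered to 9.5 mm square. The frame turns with the spindle; x and y are square to the shaft's flats, z is up.
- spindle (a joint): Turn of the spindle, rad; 0 at the start, grows when wound clockwise seen from above; two full circles are 12.57. It takes about 0.12 N m (some 2 N at the crank's knob) and stays where left. The crank has a few degrees of play on it.
- crank: Loose steel crank, about 0.3 kg, standing upright on its foot. Origin: centre of the foot's underside, on the hub axis, z up. Foot 46 x 46 x 6 mm, boss 32 mm square to z = 22 mm, round column above. Square socket 16 mm wide, 22 mm deep, open below, sides along x and y (fits four ways). Flat arm 20 mm wide, z = 44 to 52 mm, from x = -13 to 75 mm.
- knob_mid (a point): Middle of the crank's upright round wooden knob, 26 mm thick, 47 mm tall (crank z = 56 to 103 mm), 62 mm from the hub axis along crank +x; this point is at crank z = 80 mm. The knob turns on the arm with slight friction, so the hand need not turn as the crank goes round. Crank home: this point is 144 mm above the mill's underside.
- jar_coffee: Glass jar with a red lid, 74 mm wide, 92 mm tall, bystander; origin at the centre of its underside.
- mug_a: Cream mug, 78 mm wide, 100 mm tall, bystander; origin at the centre of its underside.
- spoon: Steel spoon, 191 mm long, lying flat, bystander; origin at the centre of its underside.
- sugar: White canister with a wooden lid, 102 mm wide, 130 mm tall, bystander; origin at the centre of its underside.

How it is judged:
On the way, in this order (a step that is already met when the one before it is completed fails the run):
1. the latch clip is swung out and the cover lies open (value of joint cover above 2.6 rad and value of joint clip above 0.6 rad), for 0.2 s.
2. the crank is fitted fully home on the square spindle, before any winding (horizontal distance between crank and spindle_seat below 0.004 m and z of crank in the frame of spindle_seat below 0.004 m and angle between crank's own z axis and vertical below 0.08 rad and value of joint spindle below 1.6 rad), for 0.2 s.
3. the crank, still home, is wound clockwise through two full circles (horizontal distance between crank and spindle_seat below 0.004 m and z of crank in the frame of spindle_seat below 0.004 m and angle between crank's own z axis and vertical below 0.08 rad and value of joint spindle above 12.2 rad), for 0.1 s.
At the end, for the whole second after the job is handed in: The clip is swung out (beyond 0.6 rad) and the cover lies open (beyond 2.6 rad), the crank is home on the spindle (within 4 mm sideways and in height, upright within 0.08 rad), the spindle has been wound clockwise by at least 12.2 rad (two circles less the play), and everything is at rest (all of step 1 and all of step 3 and linear speed of crank below 0.02 m/s and velocity of joint spindle between -0.1 and 0.1 rad/s); the robot touches nothing.
It fails at once if the coffee jar is shifted by more than 30 mm (distance of jar_coffee from where it was at the start of the episode above 0.03 m).
It fails at once if the mug is shifted by more than 30 mm (distance of mug_a from where it was at the start of the episode above 0.03 m).
It fails at once if the spoon is shifted by more than 30 mm (distance of spoon from where it was at the start of the episode above 0.03 m).
It fails at once if the canister is shifted by more than 30 mm (distance of sugar from where it was at the start of the episode above 0.03 m).
It also fails if it takes over 72 s, if anything falls off the work surface, if the arm or the gripper's body presses on something with over 40 N, if the wrist force passes 120 N, or if a joint passes its speed limit or range.

## Robot

A 6-joint arm with a two-finger parallel gripper is mounted at the origin on a cart in front of the work surface, level with it; the furniture and walls round the work are solid. World frame = base frame: x ahead of the robot, y to its left, z up, the work surface at z = 0. Lengths are in m, angles in rad, forces in N, time in s.
With the tool pointing down it reaches from about 0.375 to 0.9 m from the base axis. Payload 3.1 kg.
Tool frame: the origin (TCP) lies on the centre line of the jaws, within the pads' length; the fingertips stand 25 mm ahead of it and the grasp point (between the pads) lies 6 mm ahead of it (manip.tip_extent is the distance from the TCP to the fingertips, in m); z points along the fingers, y is the line along which they close (so a half turn about z gives the same grasp; the last joint's range is limited). The gripper opens to 85 mm and grips with 20 to 120 N. Pads are 22 mm wide; open, the fingers measure 114 mm over their backs; the gripper's body (76 mm by 85 mm) begins 54 mm behind the grasp point. The pads swing forward as they close: fully open they stand 13 mm farther back than shut.
Start: joints at [-1.476, 0.527, 1.433, -0, 1.181, -0.178], TCP at [0.168, -0.602, 0.256] pointing down, gripper open.
Joint ranges: [-3.08, 3.08], [-0.75, 2.2], [0.22, 2.44], [-1.43, 4.57], [0, 2.65], [-2.85, 2.85]. Speed limits (rad/s): [2.79, 2.79, 3.14, 3.14, 3.14, 3.14].

## Interface

Orientations are given as a unit quaternion [x, y, z, w].
In Python, from station import readout, imaging, order, manip gives the robot as it stands.
- The arm moves only by the tool move_arm, never from a script. Its argument "rows" is a list of rows, each a list of 7 numbers: the turn, a rotation vector about the tool's x, y, z in degrees, then the shift along the tool's x, y, z in mm, then the closure, from 0 (fully open) to 1 (shut). A call has 1 to 12 rows; each row is the pose to reach, as a shift and turn from the pose commanded when the call began, along the tool's axes at that moment; what a row does not reach only later rows make up. A row lasts 1/12 s, in which the tool goes at most 41.7 mm and 7.16 degrees, less where a joint would pass 70% of its speed; a pose out of reach is approached as far as the arm can. A call with a gripper value outside its range is refused whole. The fingers move at their own pace and stop on an object; "squeeze" is the grip in N (left out, the last holds). Time passes only in rows, so rows that repeat a pose let the fingers close. It gives the time, the measured TCP pose, the force, the opening and the grip force at its end, in the units of the state.
- readout.sense(): the state, without advancing time (a new reading comes with each control period).
- imaging.snapshot(name): name is "scene" or "top" or "wrist"; returns a dict with "img" (480x640x3 uint8, red, green, blue), "z_map" (480x640 float32, m along the optical axis (not along the pixel's ray), 0 where there is no reading), "fovy" (degrees; the focal length in pixels is half the picture's height over the tangent of half this angle, whatever the lens; pixels are square), "cx", "cy" (the principal point, pixels), "rvec" (rotation vector, rad) and "tvec" (3), from world to camera coordinates, as OpenCV has them. Camera axes: x right, y down, z forward; pixel columns grow to the right and rows downward; lengths in m; the calibration is good to about 2 mm. A picture is of the moment at which its call begins.
- order.sign_off(): hands the job in; it is judged then, once.
The state is a dict: "t": time; "q": joint angles; "qd": joint speeds; "tau": joint torques, N m; "tcp_pos": TCP position; "tool_rot": TCP orientation; "force": force on the tool from outside, world axes, zero at the start; "ft_torque": the same for the moment, N m; "finger_gap": opening from 0.0 (shut) to 1.0 (fully open); "gripper_force": force on a finger pad.
Only numpy, scipy, OpenCV 4.12 (cv2) and the standard library are available. Lean on these libraries where they do the work, as an engineer would, in place of code of your own. Each camera call takes 0.05 s, during which the arm holds its last target. There are 200 camera calls.

## Working session

There is one attempt and no reset: what is moved stays moved. The work goes in short steps, Python scripts to look and compute and a tool call to move; the robot and the scene stay as the last step left them, time stands still between calls to the robot, and variables do not carry over. Pictures are saved under pics/ and viewed, at most 10 in all, crops included, and the job is handed in when it is done.

Besides the shell and the picture viewer there is one more tool, called after ">>>" as name(argument=value, ...) on one line, values as JSON. move_arm: Moves the arm, as the interface text tells. Its arguments: {"type":"object","properties":{"rows":{"type":"array"},"squeeze":{"type":"number"}},"required":["rows"]}

```bash
mkdir -p pics; ls; cat > h.py <<'E'
import numpy as np, cv2
from scipy.spatial.transform import Rotation as R
from station import readout, imaging, order, manip
def cam(n):
    s=imaging.snapshot(n); s['f']=240/np.tan(np.radians(s['fovy'])/2)
    s['R']=R.from_rotvec(s['rvec']).as_matrix(); s['t']=np.array(s['tvec']); return s
def cloud(s):
    v,u=np.mgrid[:480,:640]; z=s['z_map']
    c=np.stack([(u-s['cx'])/s['f']*z,(v-s['cy'])/s['f']*z,z],-1)
    return (c-s['t'])@s['R']
def ray(s,u,v,h):
    d=s['R'].T@np.array([(u-s['cx'])/s['f'],(v-s['cy'])/s['f'],1]); o=-s['R'].T@s['t']
    return o+d*(h-o[2])/d[2]
def save(n,im): cv2.imwrite('pics/'+n,cv2.cvtColor(im,cv2.COLOR_RGB2BGR))
E
python3 - <<'E'
from h import *
for n in('scene','top'):
    s=cam(n); save(n+'1.png',s['img']); print(n,s['f'],-s['R'].T@s['t'],s['R'][2], (s['z_map']>0).mean())
print(readout.sense())
print(manip.tip_extent,[x for x in dir(manip) if x[0]!='_'])
E
```

```text
pics
scene 533.3211040304118 [-0.0406985   0.73315634  0.84486463] [ 0.42724279 -0.7300478  -0.53337961] 0.9958528645833333
top 438.5059245416646 [ 0.45571947 -0.25090292  1.27858406] [ 0.08049631 -0.02485924 -0.99644486] 0.995869140625
{'t': 0.1, 'q': array([-1.47650315e+00,  5.28391684e-01,  1.43377972e+00,  3.80869913e-05,
        1.18138031e+00, -1.78492916e-01]), 'qd': array([ 1.44741752e-05, -2.92169854e-03, -2.26488448e-03,  3.46170538e-04,
        6.90601309e-04, -3.26424796e-05]), 'tau': array([-5.00485676e-04, -4.43305600e+01, -1.78586483e+01, -3.53342321e-04,
        3.86580839e-03, -1.54695687e-05]), 'tcp_pos': array([ 0.16837021, -0.60128061,  0.25541829]), 'tool_rot': array([ 9.90713389e-01,  1.35963308e-01,  5.88208678e-05, -9.77919270e-04]), 'force': array([-0.73440254, -0.0872223 ,  0.45757247]), 'ft_torque': array([ 0.01705723, -0.00774378,  0.01702437]), 'gripper_force': 0.0, 'finger_gap': 0.9974285515566728}
0.025 ['PlanningError', 'tip_extent']
```

View pics/top1.png

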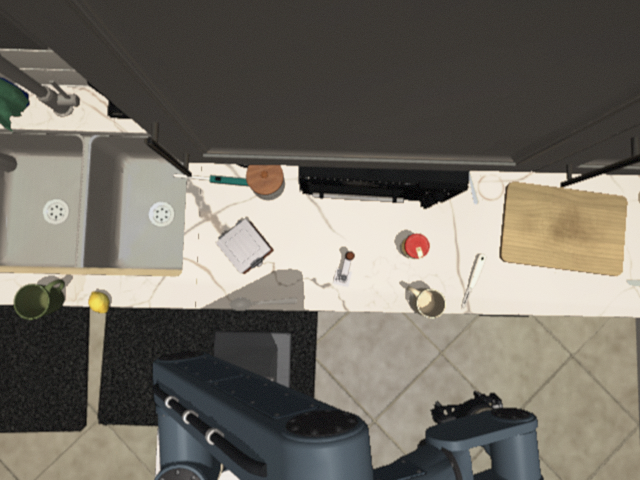

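View pics/scene1.png

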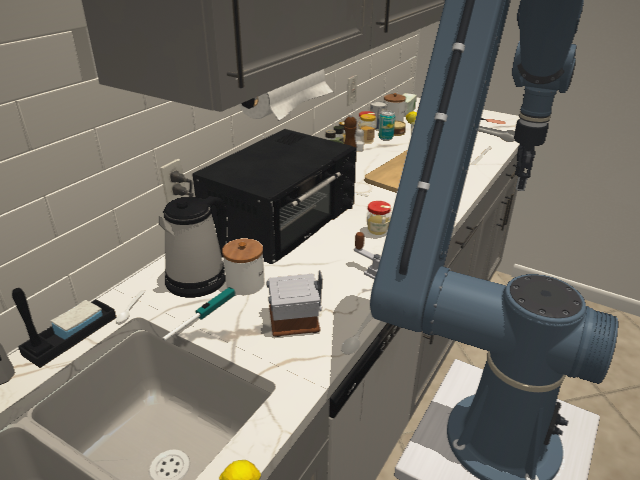

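```bash
python3 - <<'E'
from h import *
t=cam('top'); P=cloud(t); sc=cam('scene'); Q=cloud(sc)
for n,c,(u0,u1,v0,v1),z0,z1 in [('cover',P,(205,285,205,285),.088,.1),('tab',P,(205,285,205,285),.11,.16),('tabS',Q,(255,335,255,345),.105,.16),('coverS',Q,(255,335,255,345),.088,.1),('arm',P,(325,365,240,295),.035,.06),('knob',P,(325,365,240,295),.085,.12),('knobS',Q,(345,372,225,260),.06,.12)]:
    p=c[v0:v1,u0:u1].reshape(-1,3); p=p[(p[:,2]>z0)&(p[:,2]<z1)]
    if len(p)<4: print(n,len(p)); continue
    r=cv2.minAreaRect((p[:,:2]*1000).astype(np.float32)); print(n,len(p),p.mean(0).round(4),np.array(cv2.boxPoints(r)).round(0).tolist(), np.percentile(p[:,2],[5,95]).round(3))
for nm,(u,v) in dict(mug=(430,302),jar=(417,246),spoon=(475,280),sugar=(265,180),oven=(385,180),cupb=(350,150),teal=(230,181)).items(): print(nm,P[v,u].round(3))
def crop(s,u0,u1,v0,v1,k): return cv2.resize(s['img'][v0:v1,u0:u1],None,fx=k,fy=k,interpolation=cv2.INTER_CUBIC)
a=crop(t,200,300,200,300,4);b=crop(t,310,385,225,300,5)[:400,:375]
save('c.png',np.hstack([a,b]))
E
```

```text
cover 1059 [ 0.5263 -0.0726  0.0976] [[441.0, -78.0], [509.0, -157.0], [603.0, -76.0], [535.0, 3.0]] [0.094 0.1  ]
tab 30 [ 0.4756 -0.1175  0.1292] [[463.0, -105.0], [485.0, -132.0], [488.0, -130.0], [466.0, -102.0]] [0.117 0.134]
tabS 69 [ 0.5003 -0.1128  0.118 ] [[454.0, -127.0], [661.0, -145.0], [663.0, -115.0], [457.0, -97.0]] [0.106 0.129]
coverS 1472 [ 0.5184 -0.0705  0.0957] [[434.0, -81.0], [597.0, -227.0], [680.0, -134.0], [516.0, 12.0]] [0.091 0.099]
arm 149 [ 0.4658 -0.3566  0.0536] [[429.0, -360.0], [513.0, -380.0], [518.0, -359.0], [434.0, -339.0]] [0.049 0.059]
knob 74 [ 0.5038 -0.3645  0.1003] [[493.0, -353.0], [494.0, -377.0], [516.0, -377.0], [515.0, -353.0]] [0.092 0.107]
knobS 146 [ 0.4952 -0.3586  0.0846] [[480.0, -355.0], [490.0, -378.0], [514.0, -368.0], [504.0, -345.0]] [0.064 0.101]
mug [ 0.378 -0.608  0.013]
jar [ 0.533 -0.549  0.094]
spoon [ 0.444 -0.74   0.011]
sugar [ 0.699 -0.133  0.117]
oven [ 0.686 -0.438  0.218]
cupb [ 0.656 -0.316  0.577]
teal [ 0.713 -0.022  0.02 ]Traceback (most recent call last):
  File "<stdin>", line 10, in <module>
    return _nx.concatenate(arrs, 1, dtype=dtype, casting=casting)
           ~~~~~~~~~~~~~~~^^^^^^^^^^^^^^^^^^^^^^^^^^^^^^^^^^^^^^^
ValueError: all the input array dimensions except for the concatenation axis must match exactly, but along dimension 0, the array at index 0 has size 400 and the array at index 1 has size 375
```

```bash
cat >> h.py <<'E'
M=np.array([.5213,-.0770]); MY=np.radians(40.8)
def mill(x,y=0): # mm in mill frame -> world xy
    c,s=np.cos(MY),np.sin(MY); return M+np.array([c*x-s*y,s*x+c*y])/1000
def go(*targets):
    """targets (x,y,z,yawdeg): rows from present pose"""
    st=readout.sense(); R0=R.from_quat(st['tool_rot']); p=np.array(st['tcp_pos'])
    print('t',st['t'],'tcp',p.round(4),'gap',round(float(st['finger_gap']),3),'F',np.round(st['force'],1))
    for x,y,z,w in targets:
        Rt=R.from_euler('z',w,degrees=True)*R.from_euler('x',180,degrees=True)
        d=R0.inv().apply(np.array([x,y,z])-p)*1000
        print(np.degrees((R0.inv()*Rt).as_rotvec()).round(1).tolist(),d.round(1).tolist(),'rows',round(float(np.linalg.norm(d)/41.7),1))
E
python3 - <<'E'
from h import *
a=mill(-40)
go((*a,.256,40.8),(*a,.143,40.8))
t=cam('top')
a=cv2.resize(t['img'][200:300,200:300],(500,500),interpolation=cv2.INTER_CUBIC);b=cv2.resize(t['img'][225:300,325:370],(300,500),interpolation=cv2.INTER_CUBIC)
save('c.png',np.hstack([a,b]))
E
```

```text
t 0.2 tcp [ 0.1684 -0.6015  0.2557] gap 1.002 F [-0.8 -0.2 -0.8]
[-0.1, -0.0, -25.2] [445.0, -393.0, 0.3] rows 14.2
[-0.1, -0.0, -25.2] [444.9, -392.8, 113.3] rows 14.5
```

View pics/c.png

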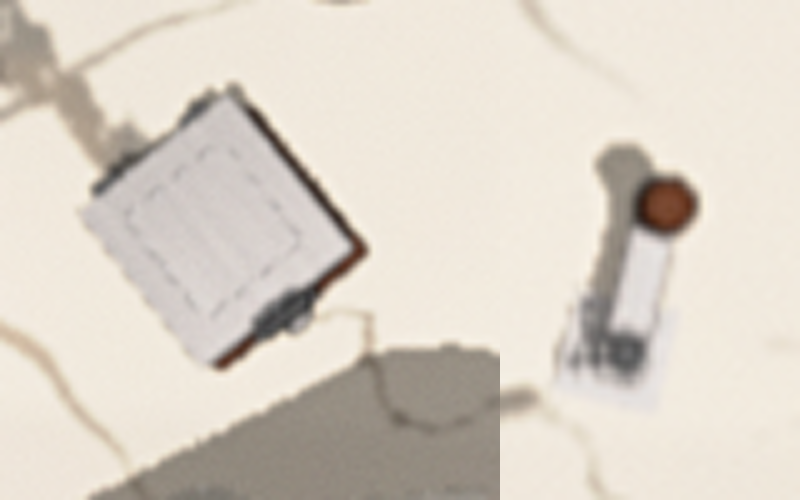

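The crops show the mill cover with its hinge at the upper left and the clip tab at the lower right, about (290,315). The crank's hub is at about (625,350) and its knob at about (667,205).

>>> move_arm(rows=[[0,0,-7,35,-31,0,1],[0,0,-14,70,-62,0,1],[0,0,-21,105,-93,0,1],[0,0,-25.2,140,-124,0,1],[0,0,-25.2,175,-155,0,1],[0,0,-25.2,210,-185,0,1],[0,0,-25.2,240,-212,0,1],[0,0,-25.2,270,-238,0,1],[0,0,-25.2,300,-265,0,1],[0,0,-25.2,330,-291,0,1],[0,0,-25.2,360,-318,0,1],[0,0,-25.2,390,-344,0,1]])

```text
t: 1.25
tcp_pos: [0.441, -0.1804, 0.2565]
tool_rot: [0.937, 0.349, 0.0, 0.0]
force: [1.3, -0.7, 0.8]
finger_gap: 0.002
gripper_force: 0.0
```

>>> move_arm(rows=[[0,0,0,30,-27,0,1],[0,0,0,50,-45,0,1],[0,0,0,51,-46,0,1],[0,0,0,51,-46,0,1]])

```text
t: 1.58
tcp_pos: [0.4488, -0.1126, 0.2564]
tool_rot: [0.937, 0.351, -0.0, 0.0]
force: [0.4, -0.5, 0.3]
finger_gap: -0.001
gripper_force: 0.0
```

```bash
python3 - <<'E'
from h import *
s=cam('wrist'); st=readout.sense(); Rw=R.from_quat(st['tool_rot']); P=cloud(s)
L=Rw.inv().apply((P.reshape(-1,3)-st['tcp_pos']))
m=(np.linalg.norm(L[:,:2],axis=1)<.06)&(L[:,2]<.06)&(s['z_map'].ravel()>0)
print('finger pts tool z max',np.percentile(L[m,2],[50,95,99.5]) if m.any() else None)
a=mill(-40); go((*a,.256,40.8),(*a,.143,40.8))
im=cv2.resize(s['img'],(640,480)); save('w1.png',im)
E
```

```text
finger pts tool z max [-0.04290414 -0.00454529  0.01592589]
t 1.6333 tcp [ 0.4491 -0.114   0.2565] gap -0.001 F [0.2 0.4 0.3]
[0.1, 0.0, 0.1] [38.8, 19.3, 0.5] rows 1.0
[0.1, 0.0, 0.1] [38.8, 19.1, 113.5] rows 2.9
```

View pics/w1.png

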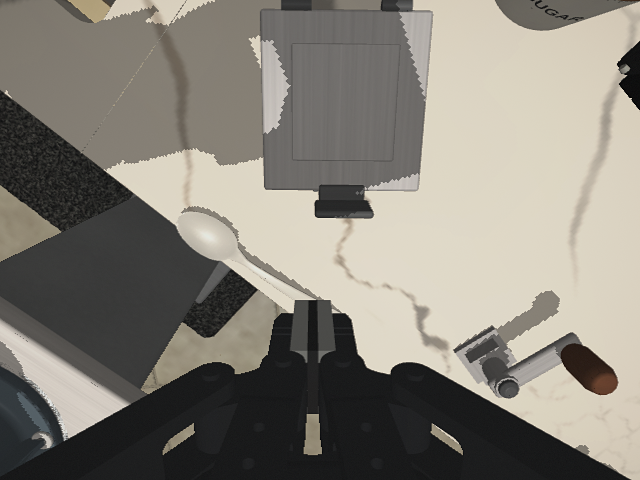

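The wrist view shows the closed fingers at (312,310), the clip tab at (344,208) below the shut cover, the crank hub at (508,388) with its knob at (588,370), and a spoon at (210,235).

```bash
python3 - <<'E'
from h import *
s=cam('wrist'); P=cloud(s)
def box(n,u0,u1,v0,v1,z0,z1):
    p=P[v0:v1,u0:u1].reshape(-1,3); p=p[(p[:,2]>z0)&(p[:,2]<z1)]
    r=cv2.minAreaRect((p[:,:2]*1000).astype(np.float32)); print(n,len(p),p.mean(0).round(4),cv2.boxPoints(r).round(0).tolist(),np.percentile(p[:,2],[2,98]).round(3))
box('tab',305,385,190,225,.122,.14)
box('cover',255,440,5,190,.09,.1)
box('arm',440,625,325,405,.046,.058)
box('knob',555,625,335,405,.098,.11)
print('spoon',P[235,207].round(3),P[290,300].round(3),P[312,343].round(3))
E
```

```text
tab 630 [ 0.4746 -0.1154  0.129 ] [[461.0, -105.0], [484.0, -131.0], [488.0, -128.0], [465.0, -101.0]] [0.122 0.132]
cover 27413 [ 0.5257 -0.0719  0.0982] [[447.0, -71.0], [514.0, -151.0], [599.0, -78.0], [531.0, 1.0]] [0.096 0.1  ]
arm 1741 [ 0.4722 -0.3538  0.0522] [[427.0, -359.0], [513.0, -378.0], [518.0, -357.0], [432.0, -337.0]] [0.047 0.057]
knob 604 [ 0.5025 -0.3621  0.1017] [[489.0, -357.0], [496.0, -378.0], [516.0, -371.0], [510.0, -351.0]] [0.098 0.104]
spoon [ 0.359 -0.063  0.002] [ 0.372 -0.165  0.   ] [ 0.382 -0.213  0.001]
```

```bash
sed -i 's/^M=.*/M=np.array([.522,-.0755]); MY=np.radians(40.5)/' h.py; python3 -c "
from h import *
a=mill(-40);b=mill(-125);go((*a,.2,40.5),(*a,.143,40.5),(*b,.115,40.5))"
```

```text
t 1.6833 tcp [ 0.4492 -0.1148  0.2565] gap -0.006 F [ 0.9 -0.3 -0.5]
[0.1, 0.0, 0.3] [40.8, 17.6, 56.5] rows 1.7
[0.1, 0.0, 0.3] [40.8, 17.5, 113.5] rows 2.9
[0.1, 0.0, 0.3] [-44.2, 17.0, 141.5] rows 3.6
```

>>> move_arm(rows=[[0,0,0,20,9,28,1],[0,0,0,41,17.5,56,1],[0,0,0,41,17.5,85,1],[0,0,0,41,17.5,105,1],[0,0,0,41,17.5,113,1],[0,0,0,41,17.5,113,1]])

```text
t: 2.18
tcp_pos: [0.4902, -0.1016, 0.1414]
tool_rot: [0.938, 0.348, -0.002, -0.001]
force: [-0.3, 0.0, -1.1]
finger_gap: 0.002
gripper_force: 0.0
```

>>> move_arm(rows=[[0,0,0,-8,0,0,1],[0,0,0,-16,0,0,1],[0,0,0,-24,0,0,1],[0,0,0,-33,0,3,1],[0,0,0,-42,0,7,1],[0,0,0,-51,0,12,1],[0,0,0,-60,0,18,1],[0,0,0,-70,0,26,1],[0,0,0,-80,0,35,1],[0,0,0,-88,0,45,1],[0,0,0,-92,0,52,1],[0,0,0,-92,0,52,1]])

```text
t: 3.18
tcp_pos: [0.4201, -0.1608, 0.0899]
tool_rot: [0.937, 0.348, -0.001, -0.002]
force: [0.9, -0.3, 0.5]
finger_gap: 0.0
gripper_force: 0.0
```

```bash
python3 - <<'E'
from h import *
s=cam('top'); sc=cam('scene')
a=cv2.resize(s['img'][170:320,190:340],(400,400));b=cv2.resize(sc['img'][220:360,230:370],(400,400)); save('o1.png',np.hstack([a,b]))
go()
E
```

```text
t 3.2833 tcp [ 0.4214 -0.1608  0.091 ] gap -0.003 F [0.1 0.3 0.2]
```

View pics/o1.png

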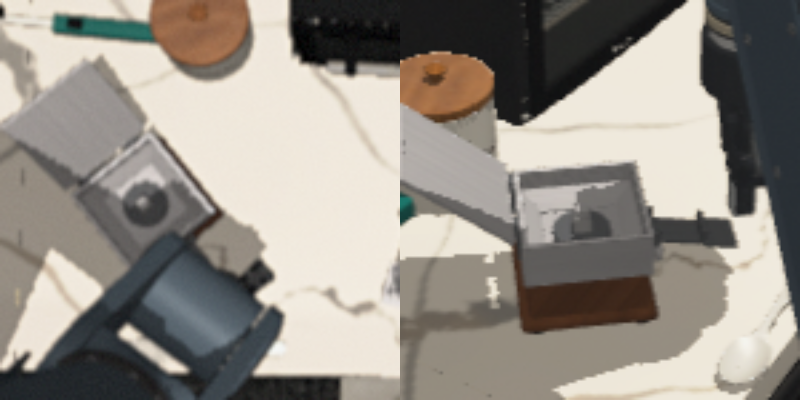

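The right pane shows the cover thrown back and the clip swung out roughly level. The spindle is visible in the hopper.

>>> move_arm(rows=[[0,0,0,0,0,-40,0.5],[0,0,0,0,0,-80,0],[0,0,0,0,0,-120,0],[0,0,0,5,-10,-150,0],[0,0,0,20,0,-170,0],[0,0,0,20,0,-170,0],[0,0,0,20,0,-170,0],[0,0,0,20,0,-170,0]])

```text
t: 3.95
tcp_pos: [0.4361, -0.1469, 0.2609]
tool_rot: [0.937, 0.349, -0.0, -0.0]
force: [0.6, -0.9, -0.9]
finger_gap: 1.003
gripper_force: 0.0
```

```bash
python3 - <<'E'
from h import *
s=cam('wrist'); P=cloud(s); save('w2.png',s['img']); np.save('w2.npy',P)
def rect(n,m):
    p=P[m]; 
    if len(p)<5: print(n,len(p)); return
    r=cv2.minAreaRect((p[:,:2]*1000).astype(np.float32)); print(n,len(p),p.mean(0).round(4),cv2.boxPoints(r).round(1).tolist())
near=np.linalg.norm(P[...,:2]-M,axis=-1)
rect('shaft top',(near<.02)&(P[...,2]>.078)&(P[...,2]<.092))
rect('shaft',(near<.02)&(P[...,2]>.069)&(P[...,2]<.092))
rect('disc',(near<.035)&(P[...,2]>.0615)&(P[...,2]<.068))
rect('rim',(near<.085)&(P[...,2]>.088)&(P[...,2]<.094))
go()
E
```

```text
shaft top 460 [ 0.522  -0.0754  0.0833] [[512.7999877929688, -74.80000305175781], [521.5, -84.9000015258789], [532.0999755859375, -75.69999694824219], [523.4000244140625, -65.69999694824219]]
shaft 519 [ 0.5218 -0.0757  0.0824] [[512.7000122070312, -74.69999694824219], [521.5, -85.0], [532.4000244140625, -75.69999694824219], [523.7000122070312, -65.4000015258789]]
disc 4081 [ 0.5223 -0.0752  0.0646] [[486.6000061035156, -105.9000015258789], [552.2999877929688, -110.80000305175781], [557.2999877929688, -44.599998474121094], [491.6000061035156, -39.70000076293945]]
rim 3314 [ 0.5054 -0.0899  0.0907] [[448.8999938964844, -69.19999694824219], [517.0999755859375, -148.39999389648438], [578.2999877929688, -95.69999694824219], [510.0, -16.5]]
t 4.0 tcp [ 0.4357 -0.1469  0.2603] gap 0.999 F [ 0.3  0.3 -0.1]
```

View pics/w2.png

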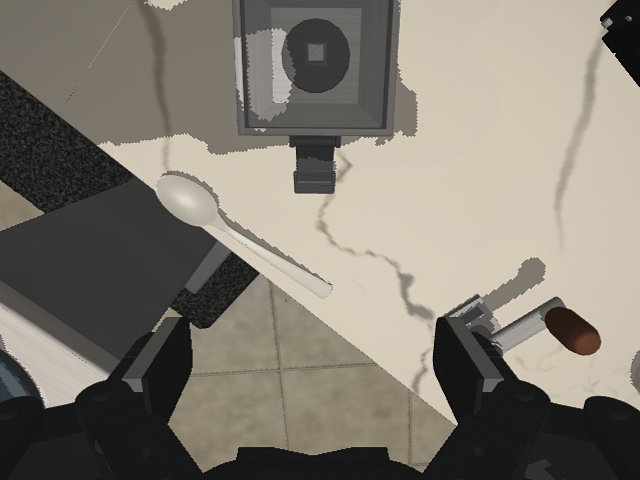

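The wrist view shows the open hopper with the square shaft at (316,52), the clip out at (315,165), and the crank at the right, its hub near (480,330) and knob at (572,330).

```bash
python3 - <<'E'
from h import *
s=cam('wrist'); st=readout.sense(); Rw=R.from_quat(st['tool_rot'])
print('cam in tool mm',Rw.inv().apply(-s['R'].T@s['t']-st['tcp_pos'])*1000, Rw.inv().apply(s['R'][2]))
d=np.array([np.cos(np.radians(-13)),np.sin(np.radians(-13))]); h=np.array([.444,-.351])
c=h-.0*d
go((*(h-.11*d),.256,-13),(*(h+.11*d),.256,167))
E
```

```text
cam in tool mm [ 7.70123141e+01  3.16799770e-02 -1.18827494e+02] [-3.01636014e-01  3.16259442e-04  9.53423104e-01]
t 4.05 tcp [ 0.4356 -0.1469  0.26  ] gap 0.999 F [-0.3  0.   0.4]
[-0.2, 0.2, 53.8] [-192.0, 71.1, 4.0] rows 4.9
[-0.2, -0.2, -126.2] [-62.2, 248.7, 3.2] rows 6.1
```

```bash
python3 - <<'E'
from h import *
go((.40,-.340,.25,-13))
E
```

```text
t 4.05 tcp [ 0.4356 -0.1469  0.26  ] gap 0.999 F [-0.3  0.   0.4]
[-0.2, 0.2, 53.8] [-153.2, 122.8, 9.7] rows 4.7
```

>>> move_arm(rows=[[0,0,6.7,-19,15,1,0],[0,0,13.4,-38,31,2,0],[0,0,20,-57,46,4,0],[0,0,27,-77,61,5,0],[0,0,33.5,-96,77,6,0],[0,0,40,-115,92,7,0],[0,0,47,-134,107,8,0],[0,0,53.8,-153,123,10,0],[0,0,53.8,-153,123,10,0],[0,0,53.8,-153,123,10,0],[0,0,53.8,-153,123,10,0]])

```text
t: 4.97
tcp_pos: [0.4006, -0.3397, 0.25]
tool_rot: [0.994, -0.113, -0.001, -0.002]
force: [0.2, 0.0, -0.1]
finger_gap: 1.0
gripper_force: 0.0
```

```bash
python3 - <<'E'
from h import *
s=cam('wrist'); P=cloud(s); save('w3.png',s['img'])
near=np.linalg.norm(P[...,:2]-[.47,-.357],axis=-1)<.08
for n,z0,z1 in (('arm',.048,.0555),('knobtop',.099,.108),('foot',.004,.0085),('all>hub',.0535,.062)):
    m=near&(P[...,2]>z0)&(P[...,2]<z1); p=P[m]
    if len(p)<5: print(n,len(p)); continue
    r=cv2.minAreaRect((p[:,:2]*1000).astype(np.float32)); v,u=np.nonzero(m)
    print(n,len(p),p.mean(0).round(4),'c',np.round(r[0],1),np.round(r[1],1),r[2],cv2.boxPoints(r).round(1).tolist(),'px',u.min(),u.max(),v.min(),v.max())
go()
E
```

```text
arm 1846 [ 0.4685 -0.3576  0.0527] c [ 462.2 -356.8] [21.5 66.8] 76.73150634765625 [[427.20001220703125, -359.6000061035156], [492.20001220703125, -374.8999938964844], [497.1000061035156, -354.0], [432.1000061035156, -338.6000061035156]] px 302 331 79 173
knobtop 1110 [ 0.5024 -0.3652  0.1021] c [ 502.4 -365.1] [21.3 21.3] 34.74994659423828 [[487.6000061035156, -362.3999938964844], [499.70001220703125, -379.8999938964844], [517.2000122070312, -367.79998779296875], [505.1000061035156, -350.29998779296875]] px 298 334 39 79
foot 1092 [ 0.4414 -0.3519  0.0069] c [ 442.  -351.9] [46.1 45.4] 77.0458984375 [[414.70001220703125, -369.29998779296875], [458.8999938964844, -379.3999938964844], [469.20001220703125, -334.6000061035156], [425.0, -324.3999938964844]] px 289 343 123 177
all>hub 804 [ 0.4525 -0.3542  0.0572] c [ 462.4 -355.6] [21.6 62.9] 80.04673767089844 [[429.5, -360.79998779296875], [491.5, -371.6000061035156], [495.20001220703125, -350.3999938964844], [433.29998779296875, -339.5]] px 302 331 81 171
t 5.0167 tcp [ 0.4009 -0.3393  0.2503] gap 0.997 F [ 0.4 -0.5  0.7]
```

View pics/w3.png

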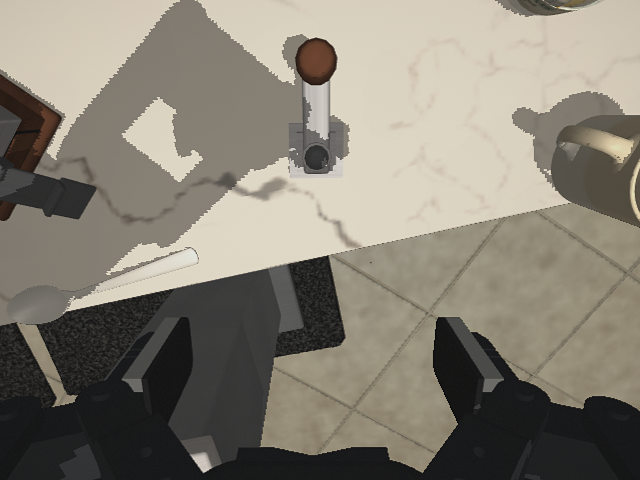

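The wrist view shows the crank from above: hub at (317,157), knob at (316,60), arm aligned with the tool axis.

```bash
python3 - <<'E'
from h import *
go((.442,-.352,.15,-13),(.442,-.352,.056,-13))
E
```

```text
t 5.0167 tcp [ 0.4009 -0.3393  0.2503] gap 0.997 F [ 0.4 -0.5  0.7]
[-0.1, 0.1, 0.1] [43.1, 3.4, 100.2] rows 2.6
[-0.1, 0.1, 0.1] [43.3, 3.6, 194.2] rows 4.8
```

>>> move_arm(rows=[[0,0,0,14,1,33,0],[0,0,0,28,2,66,0],[0,0,0,43,3.5,100,0],[0,0,0,43,3.5,125,0],[0,0,0,43,3.5,150,0],[0,0,0,43,3.5,170,0],[0,0,0,43,3.5,185,0],[0,0,0,43,3.5,194,0],[0,0,0,43,3.5,194,0],[0,0,0,43,3.5,194,0]], squeeze=60)

```text
t: 5.85
tcp_pos: [0.4428, -0.3531, 0.0574]
tool_rot: [0.994, -0.112, -0.0, -0.0]
force: [-0.2, 0.8, -0.5]
finger_gap: 1.002
gripper_force: 0.0
```

>>> move_arm(rows=[[0,0,0,0,0,0,0.4],[0,0,0,0,0,0,0.6],[0,0,0,0,0,0,0.8],[0,0,0,0,0,0,1],[0,0,0,0,0,0,1],[0,0,0,0,0,0,1],[0,0,0,0,0,0,1],[0,0,0,0,0,0,1]])

```text
t: 6.52
tcp_pos: [0.4427, -0.3534, 0.058]
tool_rot: [0.994, -0.113, 0.0, -0.0]
force: [0.2, 2.5, 6.5]
finger_gap: 0.237
gripper_force: 58.5
```

>>> move_arm(rows=[[0,0,0,0,0,-10,1],[0,0,0,0,0,-25,1],[0,0,0,0,0,-50,1],[0,0,0,0,0,-80,1],[0,0,0,0,0,-110,1],[0,0,0,0,0,-140,1],[0,0,0,0,0,-165,1],[0,0,0,0,0,-180,1],[0,0,0,0,0,-180,1],[0,0,0,0,0,-180,1]])

```text
t: 7.35
tcp_pos: [0.4424, -0.3538, 0.2377]
tool_rot: [0.994, -0.113, 0.0, 0.0]
force: [0.1, 0.0, -3.1]
finger_gap: 0.232
gripper_force: 59.2
```

```bash
python3 - <<'E'
from h import *
ps=[]
go((.522,-.0755,.235,40.8))
s=cam('wrist'); P=cloud(s); st=readout.sense(); Rw=R.from_quat(st['tool_rot'])
L=(Rw.inv().apply(P.reshape(-1,3)-np.array(st['tcp_pos']))*1000).reshape(P.shape)
ok=(s['z_map']>0)
def reg(n,m):
    p=L[m]; 
    if len(p)<5: print(n,len(p));return
    r=cv2.minAreaRect(p[:,:2].astype(np.float32)); print(n,len(p),np.round(r[0],1),np.round(r[1],1),r[2],'z',np.percentile(p[:,2],[5,50,95]).round(1))
n=(abs(L[...,1])<30)&ok
reg('foot',(abs(L[...,0])<35)&n&(L[...,2]>42)&(L[...,2]<56))
reg('arm',(L[...,0]>-20)&(L[...,0]<80)&(abs(L[...,1])<13)&ok&(L[...,2]>-2)&(L[...,2]<8))
reg('knobtop',(L[...,0]>40)&(L[...,0]<85)&(abs(L[...,1])<20)&ok&(L[...,2]<-43)&(L[...,2]>-53))
save('w4.png',s['img'])
E
```

```text
t 7.35 tcp [ 0.4424 -0.3538  0.2377] gap 0.232 F [ 0.1  0.  -3.1]
[0.1, -0.0, -53.8] [15.1, -289.0, 2.4] rows 6.9
foot 2057 [6.5 0.6] [46.1 33. ] 88.88504028320312 z [48.6 49.9 51.9]
arm 6773 [30.9  0.2] [87.5 25.9] 0.5652350783348083 z [0.1 4.  6.1]
knobtop 9468 [61.9 -0.5] [21.1 20.9] 9.641026496887207 z [-46.9 -45.4 -43.6]
```

View pics/w4.png

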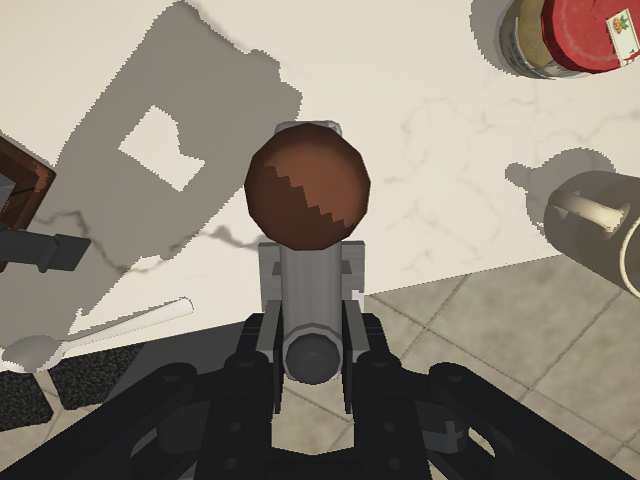

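The wrist view shows the crank held level by its arm between the pads at (312,355), with the knob at (308,187), aligned with the tool.

>>> move_arm(rows=[[0,0,-5.4,1.5,-29,0,1],[0,0,-10.8,3,-58,0,1],[0,0,-16.2,4.5,-87,0,1],[0,0,-21.5,6,-116,0,1],[0,0,-27,7.5,-145,0,1],[0,0,-32.3,9,-173,0,1],[0,0,-37.7,10.5,-202,0,1],[0,0,-43,12,-231,0,1],[0,0,-48.5,13.5,-260,0,1],[0,0,-53.8,15.1,-289,0,1],[0,0,-53.8,15.1,-289,0,1],[0,0,-53.8,15.1,-289,0,1]])

```text
t: 8.4
tcp_pos: [0.5211, -0.0737, 0.2353]
tool_rot: [0.937, 0.35, -0.002, -0.001]
force: [-0.8, -1.0, -4.3]
finger_gap: 0.233
gripper_force: 59.5
```

```bash
python3 - <<'E'
from h import *
import time
go((.522,-.0755,.160,40.8))
s=cam('wrist');
go((.522,-.0755,.160,40.8),(.522,-.0755,.121,40.8)); print(R.from_quat(readout.sense()['tool_rot']).as_euler('zyx',degrees=True))
E
```

```text
t 8.4 tcp [ 0.5211 -0.0737  0.2353] gap 0.233 F [-0.8 -1.  -4.3]
[-0.2, 0.1, 0.2] [-0.3, 2.3, 75.2] rows 1.8
t 8.45 tcp [ 0.5212 -0.0749  0.2356] gap 0.235 F [ 0.8 -0.2 -3. ]
[-0.2, 0.1, 0.1] [0.4, 1.2, 75.6] rows 1.8
[-0.2, 0.1, 0.1] [0.5, 1.4, 114.6] rows 2.7
[ -40.88952076   -0.21890219 -179.95899522]
```

>>> move_arm(rows=[[0,0,0,0,0,30,1],[0,0,0,0.3,0.5,60,1],[0,0,0,0.3,0.5,80,1],[0,0,0,0.3,0.5,82,1],[0,0,0,0.3,0.5,82,1],[0,0,0,0.3,0.5,82,1]])

```text
t: 8.95
tcp_pos: [0.5232, -0.0768, 0.1556]
tool_rot: [0.937, 0.348, 0.0, 0.0]
force: [0.5, 1.0, -3.7]
finger_gap: 0.234
gripper_force: 59.4
```

```bash
python3 - <<'E'
from h import *
ts=[]
for i in range(5):
    s=cam('wrist'); st=readout.sense(); ts.append(st['tcp_pos'])
print(np.mean(ts,0),np.std(ts,0),R.from_quat(st['tool_rot']).as_euler('zyx',degrees=True))
# crank & spindle in one wrist view: hub pos estimate from knob
P=cloud(s); m=(P[...,2]>.19)&(P[...,2]<.205)&(np.linalg.norm(P[...,:2]-(M+.062*np.array([.757,.653])),axis=-1)<.025)
p=P[m]; r=cv2.minAreaRect((p[:,:2]*1000).astype(np.float32)); print('knob',r[0],len(p)); k=np.array(r[0])/1000
print('knob from hub',k-M, np.degrees(np.arctan2(*(k-M)[::-1])),np.linalg.norm(k-M))
go((.522,-.0755,.121,40.8))
E
```

```text
[ 0.52365385 -0.07643141  0.15657389] [0.00012487 0.00023984 0.0001494 ] [-4.08232254e+01  1.40329443e-01  1.79946180e+02]
knob (569.7125854492188, -35.2662353515625) 12218
knob from hub [0.04771259 0.04023376] 40.13935018797007 0.06241191094682857
t 9.2 tcp [ 0.5234 -0.0761  0.1565] gap 0.232 F [-1.   1.  -2.3]
[0.1, -0.1, 0.0] [-0.7, -1.5, 35.5] rows 0.9
```

>>> move_arm(rows=[[0,0,0,-0.5,-1.1,4,1],[0,0,0,-0.5,-1.1,8,1],[0,0,0,-0.5,-1.1,12,1],[0,0,0,-0.5,-1.1,16,1],[0,0,0,-0.5,-1.1,19,1],[0,0,0,-0.5,-1.1,22,1],[0,0,0,-0.5,-1.1,22,1],[0,0,0,-0.5,-1.1,22,1]])

```text
t: 9.87
tcp_pos: [0.5222, -0.0751, 0.133]
tool_rot: [0.937, 0.349, 0.001, 0.0]
force: [2.7, 1.9, -5.7]
finger_gap: 0.23
gripper_force: 59.3
```

```bash
python3 - <<'E'
from h import *
go((.522,-.0755,.121,40.8)); s=cam('wrist'); print(readout.sense()['ft_torque'])
go((.522,-.0755,.121,40.8))
E
```

```text
t 9.8667 tcp [ 0.5222 -0.0751  0.133 ] gap 0.23 F [ 2.7  1.9 -5.7]
[0.0, -0.1, 0.0] [-0.5, 0.2, 12.0] rows 0.3
[ 0.3810157  -0.49679674 -0.00809169]
t 9.9167 tcp [ 0.5222 -0.0751  0.1331] gap 0.233 F [ 2.7  1.8 -5.2]
[0.0, -0.1, 0.0] [-0.4, 0.2, 12.1] rows 0.3
```

>>> move_arm(rows=[[0,0,0,0.7,0,2,1],[0,0,0,0.7,0,4,1],[0,0,0,0.7,0,6,1],[0,0,0,0.7,0,8,1],[0,0,0,0.7,0,10,1],[0,0,0,0.7,0,10,1]])

```text
t: 10.42
tcp_pos: [0.5224, -0.0748, 0.123]
tool_rot: [0.937, 0.349, 0.0, 0.0]
force: [2.8, 1.6, -4.2]
finger_gap: 0.238
gripper_force: 59.4
```

>>> move_arm(rows=[[0,0,0,0.6,0,1,1],[0,0,0,0.6,0,2,1],[0,0,0,0.6,0,3,1],[0,0,0,0.6,0,3,1]])

```text
t: 10.75
tcp_pos: [0.5224, -0.0745, 0.1219]
tool_rot: [0.937, 0.349, -0.0, 0.0]
force: [-2.3, 1.8, 10.8]
finger_gap: 0.233
gripper_force: 61.2
```

>>> move_arm(rows=[[0,0,0,0,0,-1,0.6],[0,0,0,0,0,-1,0.3],[0,0,0,0,0,-1,0],[0,0,0,0,0,-1,0],[0,0,0,0,0,-1,0],[0,0,0,0,0,-30,0],[0,0,0,0,0,-70,0],[0,0,0,0,0,-110,0],[0,0,0,0,0,-130,0],[0,0,0,0,0,-130,0]])

```text
t: 11.58
tcp_pos: [0.5255, -0.0754, 0.2553]
tool_rot: [0.937, 0.349, 0.004, 0.004]
force: [0.7, -0.2, 0.3]
finger_gap: 1.001
gripper_force: 0.0
```

```bash
python3 - <<'E'
from h import *
s=cam('wrist'); s=cam('wrist'); P=cloud(s); save('w5.png',s['img'])
near=np.linalg.norm(P[...,:2]-M,axis=-1)
for n,m in (('knob',(near<.09)&(P[...,2]>.158)&(P[...,2]<.175)),('arm',(near<.09)&(P[...,2]>.111)&(P[...,2]<.121)),('foot',(near<.04)&(P[...,2]>.066)&(P[...,2]<.0725))):
    p=P[m]; r=cv2.minAreaRect((p[:,:2]*1000).astype(np.float32)); print(n,len(p),np.round(r[0],1),np.round(r[1],1),r[2],np.percentile(p[:,2],[5,50,95]).round(4))
    if n=='knob': k=np.array(r[0])/1000; print(np.linalg.norm(k-M),np.degrees(np.arctan2(*(k-M)[::-1])))
go((*k,.20,40.8),(*k,.146,40.8))
E
```

```text
knob 1961 [567.7 -33.8] [24.8 24.5] 66.65432739257812 [0.1591 0.1659 0.1677]
0.06190359169070661 42.3786667338851
arm 2283 [545.  -54.8] [87.  21.9] 40.966854095458984 [0.1147 0.1168 0.1198]
foot 1510 [521.5 -77.9] [72.4 74.6] 82.01776885986328 [0.0664 0.0707 0.0719]
t 11.6833 tcp [ 0.5227 -0.0744  0.2508] gap 0.998 F [-0.5  0.8  0.3]
[0.1, -0.0, 0.0] [60.6, -1.3, 50.8] rows 1.9
[0.1, -0.0, 0.0] [60.6, -1.4, 104.8] rows 2.9
```

View pics/w5.png

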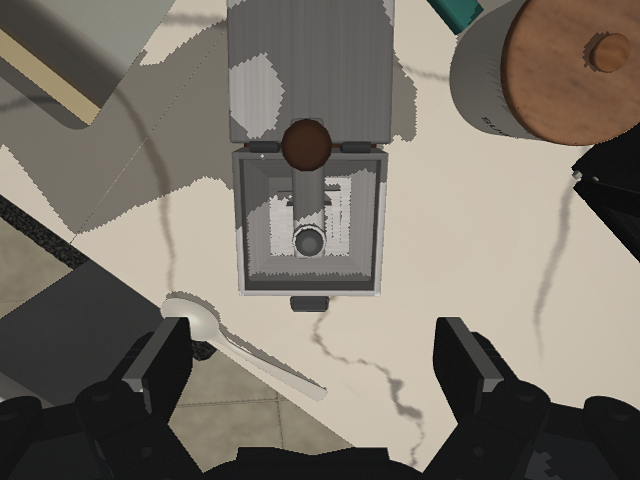

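The wrist view shows the crank seated in the hopper with its hub at (309,241) and knob at (306,145). The cover lies open above it and the clip hangs at (309,303).

>>> move_arm(rows=[[0,0,0,30,-0.5,15,0],[0,0,0,60.5,-1,40,0],[0,0,0,60.5,-1,65,0],[0,0,0,60.5,-1,85,0],[0,0,0,60.5,-1,94,0],[0,0,0,60.5,-1,94,0],[0,0,0,60.5,-1,94,0]], squeeze=25)

```text
t: 12.27
tcp_pos: [0.5669, -0.0341, 0.1551]
tool_rot: [0.937, 0.349, -0.001, -0.001]
force: [0.2, -0.1, 0.3]
finger_gap: 1.004
gripper_force: 0.0
```

```bash
python3 - <<'E'
from h import *
s=cam('wrist'); s=cam('wrist')
go((.5683,-.0345,.156,41))
E
```

```text
t 12.3667 tcp [ 0.5682 -0.0345  0.157 ] gap 1.001 F [ 0.1  0.6 -0.6]
[0.1, -0.0, -0.2] [0.1, 0.0, 1.0] rows 0.0
```

>>> move_arm(rows=[[0,0,0,0,0,0,0.4],[0,0,0,0,0,0,0.6],[0,0,0,0,0,0,0.8],[0,0,0,0,0,0,0.8],[0,0,0,0,0,0,0.8],[0,0,0,0,0,0,0.8]], squeeze=25)

```text
t: 12.87
tcp_pos: [0.568, -0.034, 0.1568]
tool_rot: [0.937, 0.349, 0.0, 0.0]
force: [0.7, 0.9, 2.4]
finger_gap: 0.295
gripper_force: 25.4
```

>>> move_arm(rows=[[0,0,0,-0.5,8,0,0.8],[0,0,0,-2.1,16,0,0.8],[0,0,0,-8.3,31,0,0.8],[0,0,0,-18.2,43.8,0,0.8],[0,0,0,-31,53.7,0,0.8],[0,0,0,-46,59.9,0,0.8],[0,0,0,-62,62,0,0.8],[0,0,0,-62,62,0,0.8]])

```text
t: 13.53
tcp_pos: [0.5606, -0.1244, 0.1565]
tool_rot: [0.938, 0.348, -0.001, 0.0]
force: [-0.8, -0.8, 4.2]
finger_gap: 0.288
gripper_force: 25.7
```

```bash
python3 - <<'E'
from h import *
s=cam('wrist'); go(); p=readout.sense()['tcp_pos'][:2]-np.array([.522,-.0753]); print(np.linalg.norm(p),np.degrees(np.arctan2(p[1],p[0])))
P=cloud(s); near=np.linalg.norm(P[...,:2]-M,axis=-1); q=P[(near<.045)&(P[...,2]>.109)&(P[...,2]<.123)]; print(len(q),np.median(q[:,2]))
E
```

```text
t 13.5833 tcp [ 0.561  -0.1239  0.1566] gap 0.293 F [-0.6 -0.9  4.2]
0.06233984697000543 -51.268373346494
4786 0.11672382399097142
```

>>> move_arm(rows=[[0,0,0,-16,-2.1,0,0.8],[0,0,0,-31,-8.3,0,0.8],[0,0,0,-43.8,-18.2,0,0.8],[0,0,0,-53.7,-31,0,0.8],[0,0,0,-59.9,-46,0,0.8],[0,0,0,-62,-62,0,0.8],[0,0,0,-59.9,-78,0,0.8],[0,0,0,-53.7,-93,0,0.8],[0,0,0,-43.8,-105.8,0,0.8],[0,0,0,-31,-115.7,0,0.8],[0,0,0,-16,-121.9,0,0.8],[0,0,0,0,-124,0,0.8]])

```text
t: 14.58
tcp_pos: [0.4807, -0.0279, 0.1566]
tool_rot: [0.937, 0.35, -0.0, 0.001]
force: [0.4, -3.8, 1.5]
finger_gap: 0.291
gripper_force: 25.4
```

>>> move_arm(rows=[[0,0,0,16,2.1,0,0.8],[0,0,0,31,8.3,0,0.8],[0,0,0,43.8,18.2,0,0.8],[0,0,0,53.7,31,0,0.8],[0,0,0,59.9,46,0,0.8],[0,0,0,62,62,0,0.8],[0,0,0,59.9,78,0,0.8],[0,0,0,53.7,93,0,0.8],[0,0,0,43.8,105.8,0,0.8],[0,0,0,31,115.7,0,0.8],[0,0,0,16,121.9,0,0.8],[0,0,0,0,124,0,0.8]])

```text
t: 15.58
tcp_pos: [0.5625, -0.123, 0.1565]
tool_rot: [0.937, 0.349, 0.001, 0.0]
force: [1.2, 4.1, 3.2]
finger_gap: 0.295
gripper_force: 25.7
```

```bash
python3 - <<'E'
from h import *
s=cam('wrist'); go(); p=readout.sense()['tcp_pos'][:2]-np.array([.522,-.0753]); print(np.linalg.norm(p),np.degrees(np.arctan2(p[1],p[0])))
P=cloud(s); near=np.linalg.norm(P[...,:2]-M,axis=-1); q=P[(near<.045)&(P[...,2]>.109)&(P[...,2]<.123)]; print(len(q),np.median(q[:,2]))
E
```

```text
t 15.6333 tcp [ 0.5602 -0.1248  0.1564] gap 0.295 F [-1.1 -0.1  5.7]
0.06249558452487631 -52.31265377442808
4622 0.11679061229161579
```

One and a quarter circles are done and the crank is still seated.

>>> move_arm(rows=[[0,0,0,-16,-2.1,0,0.8],[0,0,0,-31,-8.3,0,0.8],[0,0,0,-43.8,-18.2,0,0.8],[0,0,0,-53.7,-31,0,0.8],[0,0,0,-59.9,-46,0,0.8],[0,0,0,-62,-62,0,0.8],[0,0,0,-59.9,-78,0,0.8],[0,0,0,-53.7,-93,0,0.8],[0,0,0,-43.8,-105.8,0,0.8],[0,0,0,-31,-115.7,0,0.8],[0,0,0,-16,-121.9,0,0.8],[0,0,0,0,-124,0,0.8]])

```text
t: 16.63
tcp_pos: [0.4803, -0.0282, 0.1565]
tool_rot: [0.937, 0.349, -0.001, 0.001]
force: [-0.4, -4.1, 2.2]
finger_gap: 0.29
gripper_force: 25.5
```

>>> move_arm(rows=[[0,0,0,16,2.1,0,0.8],[0,0,0,31,8.3,0,0.8],[0,0,0,43.8,18.2,0,0.8],[0,0,0,53.7,31,0,0.8],[0,0,0,59.9,46,0,0.8],[0,0,0,62,62,0,0.8],[0,0,0,59.9,78,0,0.8],[0,0,0,53.7,93,0,0.8],[0,0,0,43.8,105.8,0,0.8],[0,0,0,31,115.7,0,0.8],[0,0,0,23,119.5,0,0.8],[0,0,0,23,119.5,0,0.8]])

```text
t: 17.63
tcp_pos: [0.5762, -0.1061, 0.1567]
tool_rot: [0.938, 0.348, 0.0, 0.001]
force: [0.9, -0.3, 4.0]
finger_gap: 0.293
gripper_force: 25.8
```

>>> move_arm(rows=[[0,0,0,0,0,0,0.6],[0,0,0,0,0,0,0.3],[0,0,0,0,0,0,0],[0,0,0,0,0,0,0],[0,0,0,0,0,0,0],[0,0,0,0,0,-15,0],[0,0,0,0,0,-40,0],[0,0,0,-20,0,-75,0],[0,0,0,-50,0,-100,0],[0,0,0,-80,0,-100,0],[0,0,0,-100,0,-100,0],[0,0,0,-100,0,-100,0]])

```text
t: 18.63
tcp_pos: [0.4977, -0.1699, 0.2569]
tool_rot: [0.938, 0.348, -0.001, 0.0]
force: [-0.3, -0.0, -0.8]
finger_gap: 0.999
gripper_force: 0.0
```

```bash
python3 - <<'E'
from h import *
s=cam('wrist'); s=cam('wrist'); P=cloud(s); save('w6.png',s['img']); go()
near=np.linalg.norm(P[...,:2]-M,axis=-1)
for n,z0,z1 in (('knob',.158,.175),('arm',.111,.1215)):
    p=P[(near<.09)&(P[...,2]>z0)&(P[...,2]<z1)]; r=cv2.minAreaRect((p[:,:2]*1000).astype(np.float32)); k=np.array(r[0])/1000-M
    print(n,len(p),np.round(r[0],1),np.round(r[1],1),r[2],np.percentile(p[:,2],[5,50,95]).round(4),np.linalg.norm(k),np.degrees(np.arctan2(k[1],k[0])))
E
```

```text
t 18.7333 tcp [ 0.5    -0.1685  0.2564] gap 1.0 F [ 0.1 -0.4  0.3]
knob 2244 [ 576.4 -105.8] [24.5 24.4] 88.76891326904297 [0.1591 0.1656 0.1675] 0.062244359069627206 -29.16347776690347
arm 3097 [549.3 -89.8] [21.9 87.7] 61.091148376464844 [0.1148 0.1167 0.1199] 0.030796643440017476 -27.7219811449709
```

View pics/w6.png

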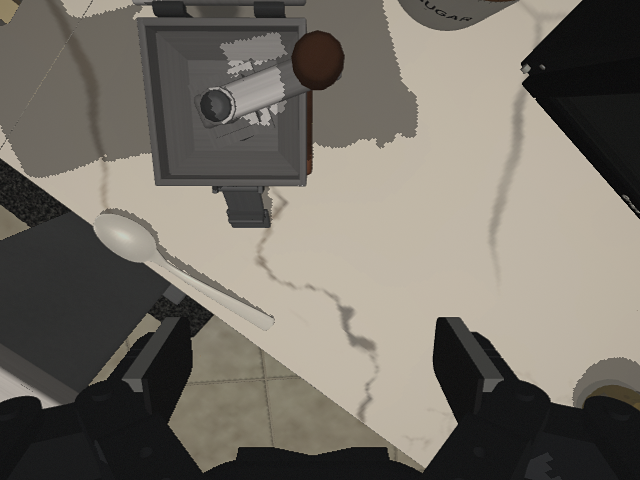

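The wrist view shows the crank seated, with its hub at (218,105) and knob at (318,60). It has turned about 790° in all; the cover is open and the clip is out at (248,208).

```bash
python3 -c "
from station import order
print(order.sign_off())"
```

```text
the job is handed in; nothing more can be done
None
```

The job is handed in, with no verdict returned: the clip is swung out, the cover lies open, and the crank is home on the spindle after about 790° of clockwise winding. The robot touched none of the jar, mug, spoon or canister, as far as the views and force readings showed.

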